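# Release the catch and close the board test press

### The job

Two small test presses stand on the electronics bench, one with a green circuit board in its nest and one empty. On the press with the board, slide the red safety catch fully out to the side, then pull the yellow handle over towards the front until it stops, so that the press plate comes down on the board, and let go. Leave the red catch of the empty press as it is.

Things in the scene. Friction and masses are not known exactly. Their poses are not given: they have to be found in the camera images.
- press: Fixed test press with the green circuit board: aluminium base 220 x 140 x 22 mm, teal column up to 123 mm. Origin: centre of the base's underside, on the bench. x points from its front (board) to its back (column), y to its left, z up; turned up to 17 degrees. Dark guide block of the catch: x 52 to 74, y 23 to 45 mm, up to z 153. The joints' words use this frame.
- press_catch (a joint): Catch of the press with the board, m: 0 in, 0.040 fully out; starts at 0 to 0.008. Red upright round knob, 16 mm thick, z 137 to 187 mm, its axis at x = 0.063, y = 0.075 + value in the press's frame: it slides out towards +y. Needs 2 N, stays where left. Its 12 mm steel bolt at z 145 mm runs in to bar the handle's stem; out by over 20 mm it frees it.
- press_lever (a joint): Handle of the press with the board, rad: 0 leaning back (start), 1.40 at its stop, leaning forward. Yellow bar 16 mm thick, 100 mm long along y (centre y = 0), on a 14 mm stem; bar axis in the press's frame, m: x = 0.055 + 0.14 sin(0.55 - value), z = 0.105 + 0.14 cos(0.55 - value). Barred near 0 while the catch is in; then needs 3 to 6 N at the bar, stays where left.
- spare_catch_knob (a point): Red catch knob of the empty press, a fixed press like the other in all but its nest: no green board, only grey with brass pins. It stands about 0.3 m to one side of the other. Point: on the knob's axis, 167 mm above the bench. This catch must stay where it is.

How it is judged (in metres and radians):
On the way, in this order (a step that is already met when the one before it is completed fails the run):
1. the red catch of the press with the board is slid out by at least 25 of its 40 mm (value of joint press_catch above 0.025 m), for 0.2 s.
2. the handle is then pulled forward to within 0.2 rad of its stop (value of joint press_lever above 1.2 rad), for 0.2 s.
At the end, for the whole second after the job is handed in: On the press with the board the red catch is out by at least 25 mm (of 40) and the handle is at 1.2 rad or more (stop at 1.4); the empty press's catch is within 10 mm of where it started (value of joint press_catch above 0.025 m and value of joint press_lever above 1.2 rad and distance of spare_catch_knob from where it was at the start of the episode below 0.01 m); the robot touches nothing.
It fails at once if the red catch of the empty press is moved by more than 10 mm (distance of spare_catch_knob from where it was at the start of the episode above 0.01 m).
It also fails if it takes over 45 s, if anything falls off the work surface, if the arm or the gripper's body presses on something with over 40 N, if the wrist force passes 120 N, or if a joint passes its speed limit or range.

### The arm

A 7-joint arm with a two-finger parallel gripper is mounted at the origin on the work surface. World frame = base frame: x ahead of the robot, y to its left, z up, the work surface at z = 0. Lengths are in mm, angles in rad, forces in N, time in s.
With the tool pointing down it reaches from about 400 to 875 mm from the base axis. Payload 4.4 kg.
Tool frame: the origin (TCP) lies on the centre line of the jaws, within the pads' length; the fingertips stand 25 mm ahead of it and the grasp point (between the pads) lies 6 mm ahead of it (ctrl.finger_overhang is the distance from the TCP to the fingertips, in mm); z points along the fingers, y is the line along which they close (so a half turn about z gives the same grasp; the last joint's range is limited). The gripper opens to 85 mm and grips with 20 to 120 N. Pads are 22 mm wide; open, the fingers measure 114 mm over their backs; the gripper's body (76 mm by 85 mm) begins 54 mm behind the grasp point. The pads swing forward as they close: fully open they stand 13 mm farther back than shut.
Start: joints at [-1.202, 0.628, 0.038, 1.517, -0.027, 0.996, -0.02], TCP at [273.779, 589.545, 256.313] pointing down, gripper open.
Joint ranges: [-3.06, 3.06], [-0.37, 2.12], [-1.25, 1.32], [0.18, 2.47], [-1.1, 4.24], [0.23, 1.98], [-2.94, 2.94]. Speed limits (rad/s): [2.57, 2.57, 3.14, 3.14, 3.14, 3.14, 3.14].

### API

Orientations are given as [roll, pitch, yaw] about the fixed x, y, z axes, in that order (R = Rz(yaw) Ry(pitch) Rx(roll)).
In Python, from cell import ctrl gives the robot as it stands. The module is installed in compiled form; this text tells all that it offers.
- The arm moves only by the tool play_rows, never from a script. Its argument "targets" is a list of rows, each a list of 5 numbers: the closure, from 0 (fully open) to 1 (shut), then the shift along the tool's x, y, z in cm, then the turn about the tool's z in degrees. In form: [[gripper, dx, dy, dz, spin], ...]. A call has 1 to 10 rows; each row is the pose to reach, as a shift and turn from the pose commanded when the call began, along the tool's axes at that moment; what a row does not reach only later rows make up. A row lasts 1/10 s, in which the tool goes at most 50 mm and 8.59 degrees, less where a joint would pass 70% of its speed; a pose out of reach is approached as far as the arm can. A call with a gripper value outside its range is refused whole. The fingers move at their own pace and stop on an object; the grip force is fixed at half the most. Time passes only in rows, so rows that repeat a pose let the fingers close. It gives the time, the measured TCP pose, the force, the opening and the grip force at its end, in the units of the state.
- ctrl.read_state(): the state, without advancing time (a new reading comes with each control period).
- ctrl.get_image(name): name is "scene" or "top" or "wrist"; returns (picture, depth): 480x640x3 uint8, red, green, blue; 480x640 float32, mm along the optical axis (not along the pixel's ray), 0 where there is no reading.
- ctrl.calibration(name): a dict with "vfov" (degrees; the focal length in pixels is half the picture's height over the tangent of half this angle, whatever the lens; pixels are square), "cx", "cy" (the principal point, pixels), "extrinsics" (4x4, takes a point from camera to world coordinates); the wrist camera has in their place "mount" (4x4, takes a point from camera to tool coordinates, whose origin is the TCP and whose axes are the flange's). Camera axes: x right, y down, z forward; pixel columns grow to the right and rows downward; lengths in mm; the calibration is good to about 2 mm. A picture is of the moment at which its call begins: read the wrist's pose just before it. calibration takes no time and is no camera call.
- ctrl.finish_job(): hands the job in; it is judged then, once.
Trained networks look in the newest picture that a camera, given by its name, has taken for a name from the list of things; names that differ only in an ending like _2 or _b are one class to them, and where a whole thing is asked for, a point or a joint stands for the part that bears it (a point fixed in the world has none). Each returns a list of dicts, best first, with "confidence" (0 to 1); they miss things now and then, are a little off and sometimes report something else, mostly with a low value. They report only what shows in the picture. A call takes as long as a camera call.
- ctrl.search_frame(camera, name): "bbox" ([left, top, right, bottom] in pixels, round what is visible of it).
- ctrl.trace(camera, name): "pixels" (480x640 bool, what is visible of it) and "bbox" ([left, top, right, bottom] in pixels, round what is visible of it).
The state is a dict: "clock": time; "qpos": joint angles; "qd": joint speeds; "tau": joint torques, N m; "eef_pos": TCP position; "tool_rot": TCP orientation; "force": force on the tool from outside, world axes, zero at the start; "torque": the same for the moment, N m; "width": finger opening in mm; "gripper_force": force on a finger pad.
Only numpy, scipy, OpenCV 4.12 (cv2) and the standard library are available. Lean on these libraries where they do the work, as an engineer would, in place of code of your own. Each camera call takes 0.05 s, during which the arm holds its last target. There are 200 camera calls.

## Working session

There is one attempt and no reset: what is moved stays moved. The work goes in short steps, Python scripts to look and compute and a tool call to move; the robot and the scene stay as the last step left them, time stands still between calls to the robot, and variables do not carry over. Pictures are saved under pics/ and viewed, at most 10 in all, crops included, and the job is handed in when it is done.

Besides the shell and the picture viewer there is one more tool, called in YAML: its name, and indented under it one key for each argument. play_rows: Moves the arm, as the interface text tells. Its arguments: {"type":"object","properties":{"targets":{"type":"array"}},"required":["targets"]}

```bash
mkdir -p pics; cat > h.py <<'E'
import numpy as np, cv2
from cell import ctrl
from scipy.spatial.transform import Rotation as R
def cloud(name):
    s=ctrl.read_state(); im,d=ctrl.get_image(name); c=ctrl.calibration(name)
    f=240/np.tan(np.radians(c['vfov'])/2)
    u,v=np.meshgrid(np.arange(640),np.arange(480))
    P=np.stack([(u-c['cx'])/f*d,(v-c['cy'])/f*d,d,np.ones_like(d)],-1)
    if 'extrinsics' in c: T=np.array(c['extrinsics'])
    else:
        T=np.eye(4);T[:3,:3]=R.from_euler('xyz',s['tool_rot']).as_matrix();T[:3,3]=s['eef_pos'];T=T@np.array(c['mount'])
    W=(P@T.T)[...,:3]; W[d==0]=np.nan
    return im,d,W
E
python3 - <<'E'
from h import *
s=ctrl.read_state();print(s)
for n in ['scene','top']:
    im,d,W=cloud(n); np.save(n+'.npy',W); cv2.imwrite(f'pics/{n}.png',im[...,::-1])
    print(n,ctrl.calibration(n))
    for t in ['press','press_catch','press_lever','spare_catch_knob']:
        for r in ctrl.trace(n,t)[:3]:
            m=r['pixels']; print(n,t,round(r['confidence'],2),r['bbox'],np.nanmedian(W[m],0).round(0))
E
```

```text
{'clock': 0.0, 'qpos': array([-1.20179021,  0.62935037,  0.03845484,  1.51835695, -0.02698676,
        0.99629733, -0.02001762]), 'qd': array([-2.24358881e-05, -7.32732177e-04, -1.23796740e-03,  3.80550476e-04,
        1.13368783e-03,  2.07175622e-03, -8.02883763e-04]), 'tau': array([-1.38561732e-03, -5.63393712e+01,  1.22597516e+00, -1.93444902e+01,
        1.11124539e-02,  1.06190558e-02, -4.02865837e-06]), 'eef_pos': array([273.54455269, 589.00802137, 255.39006967]), 'tool_rot': array([-3.13969955e+00,  4.37284919e-05,  2.70676599e+00]), 'force': array([1.19123553, 0.33287737, 0.91481746]), 'torque': array([ 0.01588428, -0.0166467 , -0.02467454]), 'gripper_force': 0.0, 'width': 85.3198117989083}
scene {'vfov': 46.3574260759803, 'cx': 317.2127525033333, 'cy': 236.071444986157, 'extrinsics': array([[-8.16151679e-01,  4.55205072e-01, -3.55928053e-01,
         8.60788208e+02],
       [ 5.77726896e-01,  6.54882632e-01, -4.87196441e-01,
         4.80307658e+02],
       [ 1.13168089e-02, -6.03255403e-01, -7.97467773e-01,
         8.53417448e+02],
       [ 0.00000000e+00,  0.00000000e+00,
[... 345 characters left out ...]
.97386946467313, 'cx': 325.76785374747305, 'cy': 233.34994248137352, 'extrinsics': array([[ 1.07227841e-02, -9.94628523e-01,  1.02952045e-01,
         4.62070634e+02],
       [-9.99936034e-01, -1.10362676e-02, -2.47579688e-03,
         4.12642808e+01],
       [ 3.59870450e-03, -1.02918912e-01, -9.94683239e-01,
         9.19246480e+02],
       [ 0.00000000e+00,  0.00000000e+00,  0.00000000e+00,
         1.00000000e+00]])}
top press 0.69 [394.4, 171.9, 527.6, 333.2] [ 501. -177.   32.]
top press_lever 0.86 [460.1, 170.0, 530.8, 242.1] [ 606. -210.  228.]
top press_lever 0.51 [419.1, 208.9, 472.5, 237.6] [ 565. -148.  151.]
top spare_catch_knob 0.82 [182.0, 200.9, 247.2, 214.8] [583. 245. 151.]
```

View pics/scene.png

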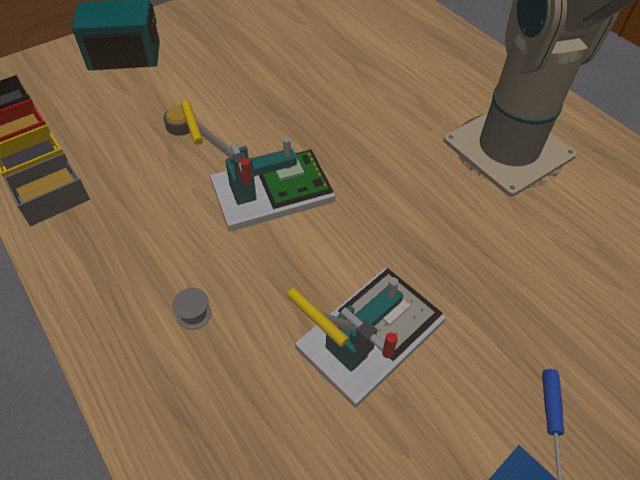

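View pics/top.png

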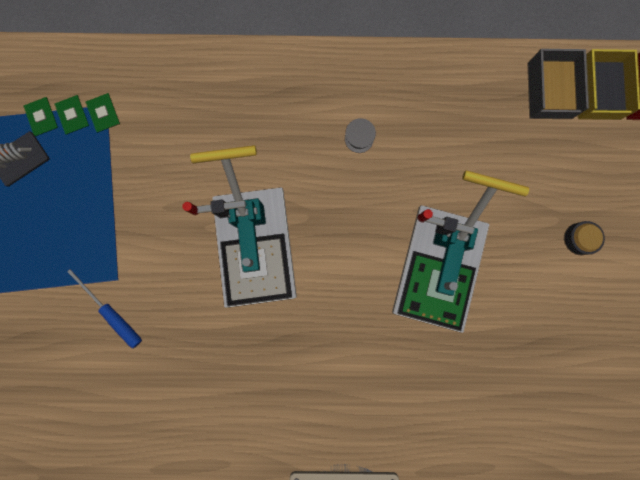

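The scene and top views show the green-board press on the robot's right: knob at top (427,215), bar at top (497,184). The empty press is on the left, with its knob at top (188,207). Next I fit the press pose from the bar, knob and base.

```bash
python3 - <<'E'
from h import *
from scipy.optimize import least_squares
for n in ['scene','top']:
    W=np.load(n+'.npy'); im=cv2.imread(f'pics/{n}.png'); h=cv2.cvtColor(im,cv2.COLOR_BGR2HSV)
    H,S,V=[h[...,i].astype(int) for i in range(3)]
    reg=(W[...,0]>400)&(W[...,0]<720)&(W[...,1]<-60)&(W[...,1]>-320)
    red=reg&((H<6)|(H>174))&(S>150)&(W[...,2]>135)&(V>50)
    yel=reg&(H>20)&(H<35)&(S>170)&(W[...,2]>190)
    Y=W[yel];c=Y.mean(0);u=np.linalg.svd(Y-c)[2][0]; t=(Y-c)@u
    print(n,'yel',len(Y),c.round(1),(c+u*(t.min()+t.max())/2).round(1),'len',t.max()-t.min(),'yaw',np.degrees(np.arctan2(u[0],-u[1]))%180,u.round(3))
    print('red',red.sum(),np.nanmedian(W[red],0).round(1),W[red].min(0).round(1),W[red].max(0).round(1))
    base=reg&(W[...,2]>12)&(W[...,2]<32)
    g=reg&(H>40)&(H<80)&(S>120)&(W[...,2]<50)&(W[...,2]>15)
    print('baseall',cv2.minAreaRect(W[base][:,:2].astype(np.float32)),W[base][:,2].mean())
    print('board',cv2.minAreaRect(W[g][:,:2].astype(np.float32)),g.sum())
E
```

```text
scene yel 397 [ 616.3 -211.5  229.2] [ 615.1 -216.   229.2] len 101.08498118758192 yaw 165.68047068808337 [ 0.247  0.969 -0.018]
red 195 [ 574.2 -117.2  169.2] [ 550.7 -161.9  138.4] [ 579.6 -113.1  188.1]
baseall ((490.3876953125, -184.3726806640625), (144.18092346191406, 219.57908630371094), 75.33564758300781) 24.00777032182827
board ((446.8934631347656, -175.42347717285156), (115.41688537597656, 112.11975860595703), 77.23402404785156) 1169
top yel 301 [ 612.5 -215.6  230.5] [ 612.3 -216.5  230.5] len 97.89466615143438 yaw 166.0551287990538 [-0.241 -0.971  0.004]
red 100 [ 569.6 -120.3  186. ] [ 564.1 -129.2  150. ] [ 577.6 -115.2  190.6]
baseall ((490.51422119140625, -185.70388793945312), (140.91297912597656, 220.0213623046875), 75.11217498779297) 25.626029755255146
board ((446.97845458984375, -176.43724060058594), (113.57769775390625, 111.02762603759766), 75.35370635986328) 1886
```

play_rows:
  targets:
    - [0,0,0,-5,0]
    - [0,0,0,-8,0]
    - [0.4,-56.7,-51.8,-8,79.3]
    - [0.4,-56.7,-51.8,-8,79.3]
    - [0.4,-56.7,-51.8,-8,79.3]
    - [0.4,-56.7,-51.8,-8,79.3]
    - [0.4,-56.7,-51.8,-8,79.3]
    - [0.4,-56.7,-51.8,-8,79.3]
    - [0.4,-56.7,-51.8,-8,79.3]
    - [0.4,-56.7,-51.8,-8,79.3]

```text
clock: 1.5
eef_pos: [428.4, 218.6, 336.7]
tool_rot: [3.141, -0.001, 1.501]
force: [0.8, -0.4, -0.7]
width: 51.1
gripper_force: 0.0
```

```bash
cat > rel.py <<'E'
from h import *
O=np.array([490.5,-185.2,0]);a=np.radians(-14.2)
X=np.array([np.cos(a),np.sin(a),0]);Y=np.array([-np.sin(a),np.cos(a),0]);Z=np.array([0,0,1.])
def P(x,y,z): return O+x*X+y*Y+z*Z
def go(x,y,z):
    "shift (cm, tool axes) from measured TCP to TCP target in press frame; spin to align"
    s=ctrl.read_state();Rm=R.from_euler('xyz',s['tool_rot']).as_matrix()
    yaw=np.degrees(np.arctan2(Rm[1,1],Rm[0,1]))
    d=s['eef_pos']-O
    print('t',s['clock'],'tcp world',s['eef_pos'].round(1),'press',(d@X).round(1),(d@Y).round(1),d[2].round(1),'F',s['force'].round(1),'w',round(s['width'],1))
    print('shift',(Rm.T@(P(x,y,z)-s['eef_pos'])/10).round(2),'spin',round((yaw+14.2+90)%180-90,2),'tooly az',yaw)
E
python3 -c "
from rel import *
go(63,82,330)"
```

```text
t 1.5 tcp world [428.4 218.6 336.7] press -159.3 376.3 336.7 F [ 0.8 -0.4 -0.7] w 51.1
shift [-32.9   16.66   0.65] spin 10.2 tooly az -4.002649344769007
```

play_rows:
  targets:
    - [0.4,-32.9,16.7,0.6,10.2]
    - [0.4,-32.9,16.7,0.6,10.2]
    - [0.4,-32.9,16.7,0.6,10.2]
    - [0.4,-32.9,16.7,0.6,10.2]
    - [0.4,-32.9,16.7,0.6,10.2]
    - [0.4,-32.9,16.7,0.6,10.2]
    - [0.4,-32.9,16.7,0.6,10.2]
    - [0.4,-32.9,16.7,0.6,10.2]
    - [0.4,-32.9,16.7,0.6,10.2]
    - [0.4,-32.9,16.7,0.6,10.2]

```text
clock: 2.5
eef_pos: [573.3, -118.0, 330.0]
tool_rot: [-3.141, -0.001, 1.328]
force: [-0.0, 0.1, -0.4]
width: 51.5
gripper_force: 0.0
```

```bash
python3 - <<'E'
from rel import *
go(63,82,178)
im,d,W=cloud('wrist'); cv2.imwrite('pics/w1.png',im[...,::-1])
h=cv2.cvtColor(im,cv2.COLOR_RGB2HSV).astype(int);H,S=h[...,0],h[...,1]
m=((H<6)|(H>174))&(S>150)&(W[...,2]>183)&(W[...,2]<195)
q=W[m];print(len(q));
if len(q): c=np.median(q,0)-O;print('knob top press',c@X,c@Y,c[2],(q.max(0)-q.min(0)))
E
```

```text
t 2.5 tcp world [ 573.3 -118.   330. ] press 63.8 85.4 330.0 F [-0.   0.1 -0.4] w 51.5
shift [-0.35 -0.07 15.2 ] spin 0.32 tooly az -13.883512643565103
277
knob top press 63.41045523628071 80.7409943355527 186.4149485331875 [14.6027609  14.95215882  5.45679594]
```

View pics/w1.png

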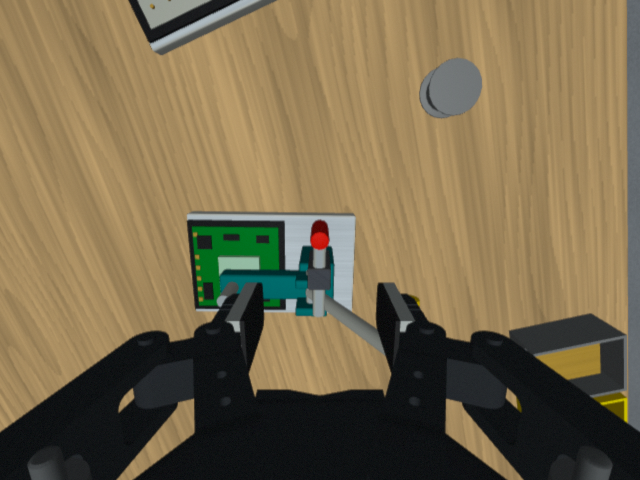

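The wrist picture shows the red knob at (319,240), centred between the fingers, which agrees with the fitted model. I descend, grip and slide it out.

play_rows:
  targets:
    - [0.4,-0.45,0,5,0.3]
    - [0.4,-0.45,0,9,0.3]
    - [0.4,-0.45,0,12,0.3]
    - [0.4,-0.45,0,14,0.3]
    - [0.4,-0.45,0,15.2,0.3]
    - [1,-0.45,0,15.2,0.3]
    - [1,-0.45,0,15.2,0.3]
    - [1,-0.45,0,15.2,0.3]
    - [1,-0.45,0,15.2,0.3]
    - [1,-0.45,0,15.2,0.3]

```text
clock: 3.55
eef_pos: [572.3, -122.2, 179.5]
tool_rot: [-3.141, -0.001, 1.324]
force: [-4.6, 2.5, 6.2]
width: 14.7
gripper_force: 58.6
```

```bash
python3 -c "
from rel import *
go(63,113,178)"
```

```text
t 3.55 tcp world [ 572.3 -122.2  179.5] press 63.8 81.1 179.5 F [-4.6  2.5  6.2] w 14.7
shift [ 3.19 -0.08  0.16] spin 0.05 tooly az -14.145539955941887
```

play_rows:
  targets:
    - [1,0.5,0,0,0]
    - [1,1.1,0,0,0]
    - [1,1.7,0,0,0]
    - [1,2.3,0,0,0]
    - [1,2.8,0,0,0]
    - [1,3.2,0,0,0]
    - [1,3.4,0,0,0]
    - [1,3.4,0,0,0]
    - [1,3.4,0,0,0]
    - [1,3.4,0,0,0]

```text
clock: 4.55
eef_pos: [580.5, -90.4, 179.5]
tool_rot: [3.141, -0.0, 1.323]
force: [-3.8, 0.6, 6.9]
width: 14.5
gripper_force: 58.7
```

```bash
python3 -c "
from rel import *
go(63,113,178)"
```

```text
t 4.55 tcp world [580.5 -90.4 179.5] press 64.0 114.0 179.5 F [-3.8  0.6  6.9] w 14.5
shift [-0.1  -0.1   0.15] spin 0.02 tooly az -14.18167953359215
```

play_rows:
  targets:
    - [0.4,0,0,0,0]
    - [0.4,0,0,0,0]
    - [0.4,0,0,0,0]
    - [0.4,0,0,-4,0]
    - [0.4,0,0,-9,0]
    - [0.4,0,0,-14,0]
    - [0.8,0,0,-15,0]
    - [1,-5,5,-15,0]
    - [1,-10,10,-15,0]
    - [1,-14.4,11,-15,0]

```text
clock: 5.55
eef_pos: [646.7, -223.6, 327.7]
tool_rot: [3.14, -0.002, 1.328]
force: [0.9, 0.5, -0.2]
width: 0.3
gripper_force: 0.0
```

```bash
python3 - <<'E'
from rel import *
go(175,-30,224)
im,d,W=cloud('top'); cv2.imwrite('pics/t2.png',im[100:350,300:640,::-1])
h=cv2.cvtColor(im,cv2.COLOR_RGB2HSV).astype(int);H,S=h[...,0],h[...,1]
m=((H<6)|(H>174))&(S>150)&(W[...,2]>180)&(W[...,2]<195)&(W[...,1]<0)
q=W[m];print(len(q));
if len(q): c=np.median(q,0)-O;print('knob top press',c@X,c@Y,c[2])
E
```

```text
t 5.55 tcp world [ 646.7 -223.6  327.7] press 160.8 1.1 327.7 F [ 0.9  0.5 -0.2] w 0.3
shift [-3.13  1.39 10.36] spin 0.29 tooly az -13.914196811996465
77
knob top press 63.39818168431565 113.65820370036654 187.41254015185336
```

View pics/t2.png

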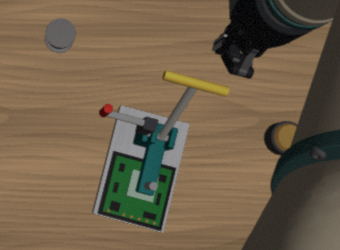

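The top crop shows the knob pulled clear at (107,111), 39 mm out, and the bar still leaning back. Now I go down behind the bar.

play_rows:
  targets:
    - [1,0,0,0,0]
    - [1,0,0,0,0]
    - [1,0,0,4,0]
    - [1,0,0,8,0]
    - [1,0,0,10.5,0]
    - [1,0,0,10.5,0]
    - [1,0,0,10.5,0]

```text
clock: 6.3
eef_pos: [644.8, -222.9, 223.9]
tool_rot: [3.141, -0.001, 1.325]
force: [1.1, 0.0, 0.2]
width: -0.0
gripper_force: 0.0
```

```bash
python3 -c "
from rel import *
go(175,-30,224)
for v in np.arange(0,1.45,.1): print(round(v,1), 55+140*np.sin(.55-v), 105+140*np.cos(.55-v))"
```

```text
t 6.3 tcp world [ 644.8 -222.9  223.9] press 158.8 1.3 223.9 F [1.1 0.  0.2] w -0.0
shift [-3.13  1.61 -0.01] spin 0.14 tooly az -14.05794358218304
0.0 128.1762120502923 224.3534330883308
0.1 115.89517477557224 231.06259432937475
0.2 103.00569304376319 236.51217979863304
0.3 89.6365542956332 240.64773903949026
0.4 75.9213385463039 243.4279509110459
0.5 61.99708369789497 244.82503645529528
0.6 48.00291630210503 244.82503645529528
0.7 34.07866145369611 243.4279509110459
0.8 20.36344570436679 240.64773903949026
0.9 6.994306956236812 236.51217979863304
1.0 -5.895174775572222 231.06259432937475
1.1 -18.176212050292293 224.3534330883308
1.2 -29.72609680304555 216.45173179686782
1.3 -40.429426403266774 207.43644164233493
1.4 -50.179256719640975 197.39764042389749
```

play_rows:
  targets:
    - [1,-3.1,0.5,0,0]
    - [1,-3.1,0.5,0,0]
    - [1,-3.1,-2.3,-0.9,0]
    - [1,-3.1,-3.6,-1.4,0]
    - [1,-3.1,-4.9,-1.9,0]
    - [1,-3.1,-6.3,-2.1,0]
    - [1,-3.1,-7.7,-2.3,0]
    - [1,-3.1,-9.1,-2.3,0]
    - [1,-3.1,-10.5,-2.1,0]
    - [1,-3.1,-11.9,-1.9,0]

```text
clock: 7.3
eef_pos: [524.1, -226.0, 245.7]
tool_rot: [3.132, 0.001, 1.324]
force: [3.5, -1.6, 1.6]
width: 0.2
gripper_force: 1.7
```

```bash
python3 - <<'E'
from rel import *
go(-35,-30,203)
im,d,W=cloud('scene'); cv2.imwrite('pics/s2.png',cv2.resize(im[60:300,120:440,::-1],None,fx=2,fy=2))
E
```

```text
t 7.3 tcp world [ 524.1 -226.   245.7] press 42.6 -31.3 245.7 F [ 3.5 -1.6  1.6] w 0.2
shift [ 0.14 -7.8   4.2 ] spin 0.06 tooly az -14.135698359948075
```

View pics/s2.png

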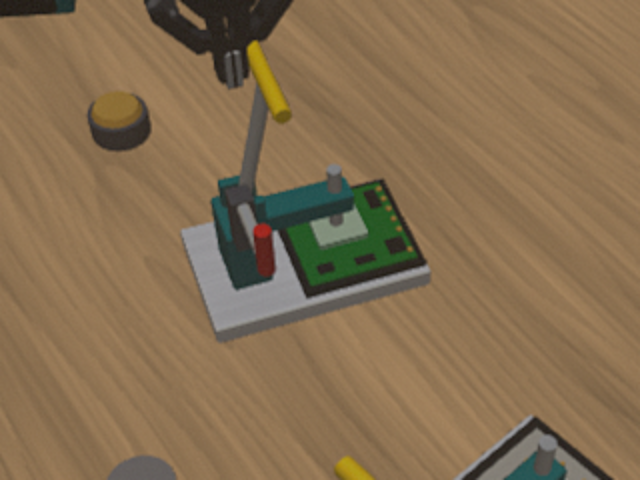

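The picture shows the bar past vertical with the closed fingers behind it, pushing at its far half. I continue along the arc.

play_rows:
  targets:
    - [1,0,-1.3,0.5,0]
    - [1,0,-2.6,1.0,0]
    - [1,0,-3.8,1.7,0]
    - [1,0,-5.0,2.4,0]
    - [1,0,-6.0,3.2,0]
    - [1,0,-6.8,3.9,0]
    - [1,0,-7.2,4.1,0]
    - [1,0,-7.2,4.1,0]

```text
clock: 8.15
eef_pos: [454.7, -208.4, 202.3]
tool_rot: [3.134, 0.001, 1.324]
force: [6.9, -0.8, -5.0]
width: -0.1
gripper_force: 3.5
```

```bash
cat > lev.py <<'E'
from rel import *
go(-35,-30,203)
im,d,W=cloud('scene'); cv2.imwrite('pics/s3.png',cv2.resize(im[60:300,120:440,::-1],None,fx=2,fy=2))
h=cv2.cvtColor(im,cv2.COLOR_RGB2HSV).astype(int)
m=(h[...,0]>20)&(h[...,0]<35)&(h[...,1]>170)&(W[...,2]>150)&(W[...,1]<-60)&(W[...,1]>-320)&(W[...,0]<720)
c=np.median(W[m],0)-O; x,z=c@X-2,c[2]-6
print('bar',x,z,'value',.55-np.arctan2(x-55,z-105),m.sum())
E
python3 lev.py
```

```text
t 8.15 tcp world [ 454.7 -208.4  202.3] press -29.0 -31.2 202.3 F [ 6.9 -0.8 -5. ] w -0.1
shift [ 0.12 -0.6  -0.08] spin 0.06 tooly az -14.139522853777663
bar -51.016761763910935 196.92210722410675 value 1.406485286064735 318
```

play_rows:
  targets:
    - [1,0,-0.4,0.1,0]
    - [1,0,-0.6,0.1,0]
    - [1,0,-0.6,0.1,0]
    - [1,0,1.0,-0.5,0]
    - [1,0,2.5,-1,0]
    - [1,0,2.5,-5,0]
    - [1,0,2.5,-10,0]
    - [1,0,2.5,-13,0]
    - [1,0,2.5,-13,0]
    - [1,0,2.5,-13,0]

```text
clock: 9.2
eef_pos: [475.5, -213.6, 331.9]
tool_rot: [3.141, -0.001, 1.324]
force: [-0.4, -0.1, -0.0]
width: -0.3
gripper_force: 0.0
```

```bash
python3 lev.py
```

```text
t 9.2 tcp world [ 475.5 -213.6  331.9] press -7.6 -31.2 331.9 F [-0.4 -0.1 -0. ] w -0.3
shift [ 0.11 -2.75 12.88] spin 0.04 tooly az -14.155897583783831
bar -50.953822769912485 196.76542549140117 value 1.407035688747372 349
```

View pics/s3.png

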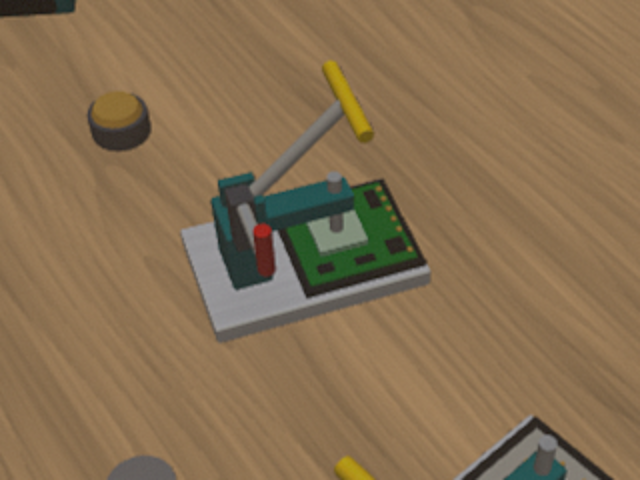

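The handle is forward at its stop (bar around (348,100)), the red catch is still out at (264,250), and the gripper is clear. I hand the job in.

```bash
python3 -c "
from cell import ctrl
print(ctrl.finish_job())"
```

```text
the job is handed in; nothing more can be done
None
```

I slid the red catch on the board press out about 39 of 40 mm, pulled the handle to its stop (about 1.4 rad) and let go, left the empty press untouched, and handed the job in at about 9 s; no verdict came back.

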